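# Nest the parts cups in the slanted pot

### The job

Put the three loose steel parts cups away in the stand whose slanted pot is empty, nested in size order and one at a time: the large cup into the pot, then the middle cup into the large one, then the small cup into the middle one. The stop at the bottom of the pot may be set at any height, so lower each cup along the slant, gently, until you feel it rest on what is beneath it, and only then let go: do not drop it or ram it home. Leave the full stand and the other things on the bench alone.

Things in the scene. Friction and masses are not known exactly. Their poses are not given: they have to be found in the camera images.
- pot: empty dark steel pot fixed in a wooden stand, axis slanted 30 deg from vertical, mouth leaning to the stand's front. Outer diameter 82, inner 74 mm. Origin: centre of its underside; z along its axis out of the mouth, rim centre at z = 75 mm. Inside, a stop is clamped at an unknown height (feel for it): its flat face is between z = 13 and 43 mm, on a spring that gives 1 mm per 3 N, 4 mm at most.
- stand: wooden stand, fixed, that carries the empty pot. Base 150 x 120 x 12 mm, two cheeks 55 mm either side reach 83 mm above the bench, below the pot's rim (which is about 110 mm up). Origin: centre of its underside; front (where the pot leans, roughly towards the robot) is -x.
- full_stand: a second stand of the same shape and size, whose pot already holds a complete nest of three cups (fixed, not to be used; its top is about 200 mm above the bench). Origin: centre of the underside of its base, front towards its -x. The top of its nest leans about 55 mm in front of (-x of) the origin.
- cup_large: loose round steel cup, outer diameter 68 mm, inner 60 mm, 90 mm high, floor 5 mm thick, foot chamfered 5 mm inwards over the lowest 12 mm, about 160 g. Starts upright on the bench, mouth up. Origin: centre of its underside, z along its axis to the mouth. The pot takes it with 3 mm to spare all round; it then stands at least 28 mm out of the pot.
- cup_middle: loose round steel cup, outer diameter 54 mm, inner 46 mm, 112 mm high, floor 5 mm thick, foot chamfered 5 mm inwards over the lowest 12 mm, about 130 g. Starts upright on the bench, mouth up. Origin: centre of its underside, z along its axis to the mouth. Nested on the large cup's floor its origin lies 5 mm along z from the large cup's origin, and it stands 27 mm out of it.
- cup_small: loose round steel cup, outer diameter 40 mm, inner 32 mm, 134 mm high, floor 5 mm thick, foot chamfered 5 mm inwards over the lowest 12 mm, about 100 g. Starts upright on the bench, mouth up. Origin: centre of its underside, z along its axis to the mouth. Nested on the middle cup's floor its origin lies 5 mm along z from the middle cup's origin, and it stands 27 mm out of it.
- spool: bystander: upright yellow-flanged solder spool, 54 mm diameter, 48 mm high; origin under its centre
- jar: bystander: amber jar with a white lid, 64 mm diameter, 75 mm high; origin under its centre
- weight: bystander: dark steel weight, upright cylinder of 52 mm diameter, 50 mm high; origin under its centre
- screwdriver: bystander: red screwdriver lying on the bench, 190 mm long; origin near its middle, x along it
- meter: bystander: yellow multimeter lying flat, 150 x 80 x 36 mm; origin under its centre, x along its length
Mind the look-alikes: they are no part of the job. What is shaped like the cup_large but green or purple is not meant.

How it is judged:
On the way, in this order (a step that is already met when the one before it is completed fails the run):
1. the large cup is down inside the empty pot, let go and at rest (z of cup_large in the frame of pot between 0.005 and 0.048 m and distance between cup_large and pot below 0.05 m and angle between the z axis of cup_large and the z axis of pot, either way round below 0.15 rad and angle between cup_large's own z axis and vertical below 1 rad and contact force between the fingers and cup_large below 0.1 N and linear speed of cup_large below 0.03 m/s), for 0.2 s.
2. the middle cup is down inside the large cup, let go and at rest (distance between cup_middle and cup_large below 0.012 m and angle between the z axis of cup_middle and the z axis of cup_large, either way round below 0.15 rad and contact force between the fingers and cup_middle below 0.1 N and linear speed of cup_middle below 0.03 m/s), for 0.2 s.
3. the small cup is down inside the middle cup, let go and at rest (distance between cup_small and cup_middle below 0.012 m and angle between the z axis of cup_small and the z axis of cup_middle, either way round below 0.15 rad and contact force between the fingers and cup_small below 0.1 N and linear speed of cup_small below 0.03 m/s), for 0.2 s.
At the end, for the whole second after the job is handed in: Large cup in the empty pot, mouth up, on the stop (origin 5 to 48 mm up the pot's axis, within 50 mm of the pot's origin), middle cup in the large, small in the middle (origins within 12 mm), each aligned within 0.15 rad with the one around it; all let go and at rest (all of step 1 and all of step 2 and all of step 3); the robot touches nothing.
It fails at once if a cup falls or slides freely (faster than 0.2 m/s with no finger on it) ((linear speed of cup_large above 0.2 m/s and contact force between the fingers and cup_large below 0.05 N) or (linear speed of cup_middle above 0.2 m/s and contact force between the fingers and cup_middle below 0.05 N) or (linear speed of cup_small above 0.2 m/s and contact force between the fingers and cup_small below 0.05 N)).
It fails at once if a cup is rammed into what it goes into (over 40 N) (contact force between cup_large and pot above 40 N or contact force between cup_middle and cup_large above 40 N or contact force between cup_small and cup_middle above 40 N).
It fails at once if one of the other loose things on the bench is shifted by more than 40 mm (distance of any of spool, jar, weight, screwdriver, meter from where it was at the start of the episode above 0.04 m).
It fails at once if the full stand is pushed hard (over 15 N) (contact force between any of the arm, the fingers, cup_large, cup_middle, cup_small and full_stand above 15 N).
It also fails if it takes over 70 s, if anything falls off the work surface, if the arm or the gripper's body presses on something with over 40 N, if the wrist force passes 120 N, or if a joint passes its speed limit or range.

### The arm

A 6-joint arm with a two-finger parallel gripper is mounted at the origin on the work surface. World frame = base frame: x ahead of the robot, y to its left, z up, the work surface at z = 0. Lengths are in m, angles in rad, forces in N, time in s.
With the tool pointing down it reaches from about 0.25 to 0.725 m from the base axis. Payload 9.7 kg.
Tool frame: the origin (TCP) lies at the very end of the fingers, on their centre line; the grasp point (between the pads) lies 19 mm behind it; z points along the fingers, y is the line along which they close (so a half turn about z gives the same grasp; the last joint's range is limited). The gripper opens to 85 mm and grips with 20 to 120 N. Pads are 22 mm wide; open, the fingers measure 114 mm over their backs; the gripper's body (76 mm by 85 mm) begins 54 mm behind the grasp point. The pads swing forward as they close: fully open they stand 13 mm farther back than shut.
Start: joints at [1.137, 0.087, 0.176, 1.66, 0, 1.571], TCP at [0.231, 0.499, 0.231] pointing down, gripper open.
Joint ranges: [-3.13, 3.13], [-0.85, 1.81], [-1.15, 1.24], [-2.2, 2.28], [-1.44, 1.52], [-3.14, 3.14]. Speed limits (rad/s): [2.22, 2.22, 2.57, 3.14, 3.14, 3.14].

### API

Orientations are given as a unit quaternion [x, y, z, w].
In Python, from cell import manip, camera, get_calibration, order gives the robot as it stands. The module is installed in compiled form; this text tells all that it offers.
- The arm moves only by the tool step_arm, never from a script. Its argument "moves" is a list of rows, each an object with "travel": the shift along the tool's x, y, z in units of 0.2 m (1.0 is 0.2 m), a list of three; "dr": the turn, a rotation vector about the tool's x, y, z in units of pi/2 rad (1.0 is pi/2 rad), a list of three. A call has exactly 8 rows; each row is the pose to reach, as a shift and turn from the pose commanded when the call began, along the tool's axes at that moment; what a row does not reach only later rows make up. A row lasts 1/10 s, in which the tool goes at most 50 mm and 8.59 degrees, less where a joint would pass 70% of its speed; a pose out of reach is approached as far as the arm can. A call with a number of a shift or a turn outside -1 to 1 is refused whole. A call with a gripper value outside its range is refused whole. "claw" is the opening, from -1 (shut) to 1 (fully open), set as the call begins (left out, the last holds). The fingers move at their own pace and stop on an object; "newtons" is the grip in N (left out, the last holds). Time passes only in rows, so rows that repeat a pose let the fingers close, or fill a call up. It gives the time, the measured TCP pose, the force, the opening and the grip force at its end, in the units of the state.
- manip.get_obs(): the state, without advancing time (a new reading comes with each control period).
- camera(name): name is "scene" or "top" or "wrist"; returns (picture, depth): 400x640x3 uint8, blue, green, red; 400x640 float32, m along the optical axis (not along the pixel's ray), 0 where there is no reading.
- get_calibration(name): a dict with "vfov" (degrees; the focal length in pixels is half the picture's height over the tangent of half this angle, whatever the lens; pixels are square), "cx", "cy" (the principal point, pixels), "R" (3x3) and "t" (3): a world point X has camera coordinates R X + t; the wrist camera has in their place "mount" (4x4, takes a point from camera to tool coordinates, whose origin is the TCP and whose axes are the flange's). Camera axes: x right, y down, z forward; pixel columns grow to the right and rows downward; lengths in m; the calibration is good to about 2 mm. A picture is of the moment at which its call begins: read the wrist's pose just before it. get_calibration takes no time and is no camera call.
- order.hand_in(): hands the job in; it is judged then, once.
The state is a dict: "time_s": time; "joint_pos": joint angles; "dq": joint speeds; "tau": joint torques, N m; "tool_pos": TCP position; "tool_rot": TCP orientation; "contact_force": force on the tool from outside, world axes, zero at the start; "moment": the same for the moment, N m; "grip_width": finger opening in m; "grasp_force": force on a finger pad.
Only numpy, scipy, OpenCV 4.12 (cv2) and the standard library are available. Lean on these libraries where they do the work, as an engineer would, in place of code of your own. Each camera call takes 0.05 s, during which the arm holds its last target. There are 200 camera calls.

## Working session

There is one attempt and no reset: what is moved stays moved. The work goes in short steps, Python scripts to look and compute and a tool call to move; the robot and the scene stay as the last step left them, time stands still between calls to the robot, and variables do not carry over. Pictures are saved under pics/ and viewed, at most 10 in all, crops included, and the job is handed in when it is done.

Besides the shell and the picture viewer there is one more tool, called after ">>>" by a JSON object that holds its "fn" and its "kwargs", one argument or row to a line. step_arm: Moves the arm, as the interface text tells. Shifts and turns lie within -1 to 1; 1 stands for 0.2 m of shift or pi/2 rad of turn. Its arguments: {"type":"object","properties":{"moves":{"type":"array"},"claw":{"type":"number"},"newtons":{"type":"number"}},"required":["moves"]}

```bash
mkdir -p pics
cat > h.py <<'E'
import numpy as np, cv2
from cell import manip, camera, get_calibration, order
from scipy.spatial.transform import Rotation as Rn
def cloud(n):
    o=manip.get_obs(); im,d=camera(n); c=get_calibration(n)
    f=200/np.tan(np.radians(c['vfov'])/2)
    v,u=np.mgrid[0:400,0:640]
    P=np.dstack([(u-c['cx'])/f*d,(v-c['cy'])/f*d,d])
    if 'R' in c: W=(P-np.array(c['t']))@np.array(c['R'])
    else:
        M=np.array(c['mount']); T=P@M[:3,:3].T+M[:3,3]
        W=T@Rn.from_quat(o['tool_rot']).as_matrix().T+np.array(o['tool_pos'])
    W[d==0]=np.nan
    return im,W
E
python3 - <<'E'
from h import *
o=manip.get_obs(); print({k:np.round(v,3).tolist() for k,v in o.items()})
for n in ['scene','top']:
    im,W=cloud(n); np.save(n,W); cv2.imwrite(f'pics/{n}.png',im)
    c=get_calibration(n); print(n,{k:np.round(v,3).tolist() for k,v in c.items()})
print(get_calibration('wrist'))
E
```

```text
{'time_s': 0.0, 'joint_pos': [1.137, 0.087, 0.175, 1.66, -0.0, 1.571], 'dq': [0.001, -0.0, -0.0, 0.003, 0.0, 0.0], 'tau': [0.002, -52.037, 46.482, 0.016, 0.0, 0.0], 'tool_pos': [0.231, 0.499, 0.231], 'tool_rot': [0.215, 0.977, -0.001, -0.0], 'contact_force': [0.025, 0.741, -1.207], 'moment': [-0.011, 0.041, -0.065], 'grasp_force': 0.0, 'grip_width': 0.085}
scene {'vfov': 46.334, 'cx': 312.321, 'cy': 199.982, 'R': [[0.004, 1.0, 0.022], [0.548, 0.016, -0.837], [-0.837, 0.016, -0.547]], 't': [0.004, -0.211, 1.912]}
top {'vfov': 49.461, 'cx': 313.088, 'cy': 198.92, 'R': [[0.007, -1.0, 0.001], [-0.994, -0.007, -0.112], [0.112, -0.0, -0.994]], 't': [-0.014, 0.511, 1.277]}
{'vfov': 68.52181467161633, 'cx': 318.2178740408284, 'cy': 201.18173059131354, 'mount': array([[-1.37593064e-03, -9.47187228e-01, -3.20678129e-01,
         8.20196810e-02],
       [ 9.99999053e-01, -1.31058384e-03, -4.19614095e-04,
         2.21061699e-04],
       [-2.28224639e-05, -3.20678403e-01,  9.47188134e-01,
        -1.41551361e-01],
       [ 0.00000000e+00,  0.00000000e+00,  0.00000000e+00,
         1.00000000e+00]])}
```

View pics/scene.png

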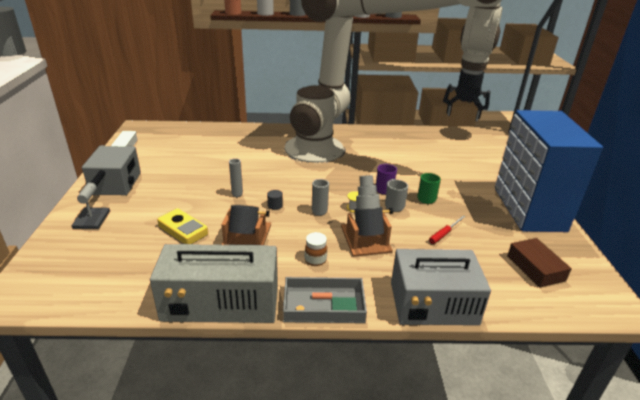

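View pics/top.png

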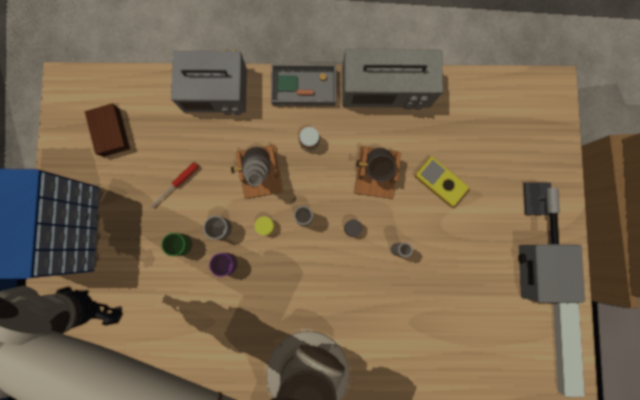

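The top view shows the grey large cup at (217,228), with look-alikes in green (176,244) and purple (223,265). The middle cup is at (304,215) and the small cup at (402,250). The empty stand is at (379,172) and the full one at (257,170). The grey cup fits the description because it is bare steel. I'll measure everything and confirm in a crop.

Run:
```python
from h import *
from scipy.optimize import least_squares
T=np.load('top.npy');S=np.load('scene.npy')
def at(u,v,r=28):
    a=T[v-r:v+r,u-r:u+r].reshape(-1,3); return a[~np.isnan(a).any(1)]
for n,(u,v),H,R in [('L',(217,228),.09,.034),('M',(304,215),.112,.027),('S',(402,250),.134,.02)]:
    a=at(u,v); c0=np.nanmedian(T[v-4:v+4,u-4:u+4].reshape(-1,3),0)
    allp=np.vstack([a,S.reshape(-1,3)]); allp=allp[~np.isnan(allp).any(1)]
    for src,q in (('top',a),('scene',allp[len(a):])):
        p=q[(q[:,2]>.02)&(q[:,2]<H+.02)&(np.hypot(*(q[:,:2]-c0[:2]).T)<R+.025)]
        rim=p[p[:,2]>H-.012]; side=p[(p[:,2]<H-.015)]
        s=least_squares(lambda x:np.hypot(*(rim[:,:2]-x).T)-(R-.002),rim[:,:2].mean(0),loss='soft_l1',f_scale=.002)
        s2=least_squares(lambda x:np.hypot(*(p[:,:2]-x).T)-R,s.x,loss='soft_l1',f_scale=.002)
        print(n,src,len(rim),s.x.round(4),'all',s2.x.round(4),'zmax',np.percentile(p[:,2],[50,90,98]).round(3),'bench',np.median(q[q[:,2]<.02][:,2]).round(4))
# objects heights map near pot
for n,(u,v) in [('pot',(379,172)),('full',(257,170)),('weight',(353,229)),('spool',(264,226)),('jar',(310,137)),('meter',(442,181)),('green',(176,244)),('purple',(223,265))]:
    a=at(u,v,30 if n in('pot','full','meter') else 14); p=a[a[:,2]>.02]
    print(n,len(p),p.min(0).round(3),p.max(0).round(3),p.mean(0).round(3))
im=cv2.imread('pics/top.png')
A=cv2.resize(im[120:290,160:420],None,fx=3,fy=3,interpolation=cv2.INTER_CUBIC)
cv2.imwrite('pics/crop1.png',A)
```

```text
L top 129 [0.4225 0.2674] all [0.4223 0.2663] zmax [0.07  0.091 0.094] bench 0.0003
L scene 180 [0.4239 0.2683] all [0.4223 0.2685] zmax [0.067 0.09  0.093] bench -0.0073
M top 86 [0.4575 0.0168] all [0.4558 0.0163] zmax [0.107 0.113 0.115] bench -0.0002
M scene 151 [0.4586 0.0166] all [0.4566 0.0169] zmax [0.082 0.112 0.115] bench -0.0073
S top 78 [ 0.3636 -0.2625] all [ 0.3636 -0.2617] zmax [0.098 0.133 0.136] bench -0.0007
S scene 95 [ 0.3636 -0.2631] all [ 0.3617 -0.2635] zmax [0.088 0.131 0.137] bench -0.0073
pot 1177 [ 0.559 -0.267  0.02 ] [ 0.673 -0.133  0.133] [ 0.608 -0.204  0.082]
full 1242 [0.529 0.095 0.022] [0.664 0.226 0.205] [0.597 0.152 0.124]
weight 250 [ 0.403 -0.155  0.023] [ 0.45  -0.104  0.057] [ 0.426 -0.129  0.048]
spool 264 [0.404 0.108 0.04 ] [0.457 0.161 0.056] [0.431 0.134 0.047]
jar 397 [ 0.662 -0.027  0.02 ] [0.72  0.034 0.083] [0.687 0.002 0.066]
meter 1321 [ 0.495 -0.481  0.02 ] [ 0.645 -0.322  0.048] [ 0.568 -0.399  0.034]
green 393 [0.341 0.351 0.02 ] [0.407 0.418 0.097] [0.373 0.387 0.065]
purple 308 [0.284 0.214 0.02 ] [0.351 0.282 0.096] [0.317 0.25  0.067]
```

View pics/crop1.png

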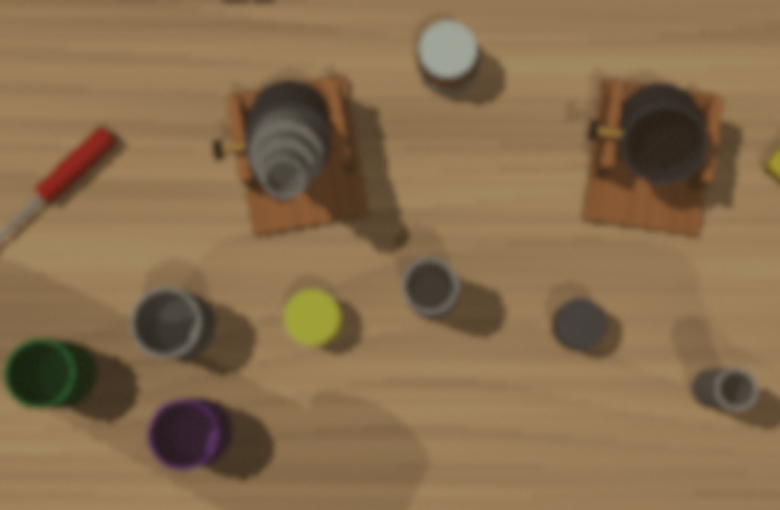

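The crop confirms it: the bare steel cup at crop (168,322) is cup_large, and the green and purple ones are decoys. The pot at crop (665,135) is empty. Next I'll fit the pot's pose.

```bash
cat > potfit.py <<'E'
from h import *
from scipy.optimize import least_squares
def axis(yaw,t=np.radians(30)): return np.array([-np.sin(t)*np.cos(yaw),-np.sin(t)*np.sin(yaw),np.cos(t)])
def sdf(p,c,yaw,ro=.041,ri=.037,h=.075,t=np.radians(30)):
    # signed distance to tube, c = rim centre
    a=axis(yaw,t); d=p-c; z=d@a; r=np.linalg.norm(d-np.outer(z,a),axis=1)
    qx=np.abs(r-(ro+ri)/2)-(ro-ri)/2; qz=np.maximum(z,-h-z)
    return np.hypot(np.maximum(qx,0),np.maximum(qz,0))+np.minimum(np.maximum(qx,qz),0)
def fit(p,x0):
    f=lambda x:sdf(p,x[:3],x[3])
    for w in (.02,.008,.006):
        q=p[np.abs(f(x0))<w]
        r=least_squares(lambda x:sdf(q,x[:3],x[3]),x0,loss='soft_l1',f_scale=.0015); x0=r.x
    return x0,len(q),np.sqrt(np.mean(r.fun**2))
E
python3 - <<'E'
from potfit import *
im={n:cv2.imread(f'pics/{n}.png') for n in('top','scene')}
for n in ('top','scene'):
    W=np.load(n+'.npy'); hsv=cv2.cvtColor(im[n],cv2.COLOR_BGR2HSV)
    near=(np.hypot(W[...,0]-.61,W[...,1]+.2)<.11)
    dark=near&(hsv[...,1]<90)&(W[...,2]>.03)
    p=W[dark]; x,k,e=fit(p,np.array([.59,-.2,.11,-.1])); print(n,'rim',x.round(4),k,e.round(4), 'origin',(x[:3]-.075*axis(x[3])).round(4))
    wood=near&(W[...,2]>.005)&(W[...,2]<.02)&(hsv[...,1]>90)&(W[...,0]<.68)
    r=cv2.minAreaRect((W[wood][:,:2]*1000).astype(np.float32)); print('base',r,wood.sum())
E
```

```text
top rim [ 0.5908 -0.2037  0.1125 -0.1545] 331 0.001 origin [ 0.6278 -0.2095  0.0475]
base ((598.0568237304688, -207.26783752441406), (162.5518798828125, 192.05250549316406), 0.021933283656835556) 821
scene rim [ 0.5924 -0.2035  0.1141 -0.2247] 717 0.0014 origin [ 0.6289 -0.2118  0.0492]
base ((588.9954223632812, -198.2989501953125), (214.31455993652344, 127.87891387939453), 85.0496826171875) 408
```

```bash
cat > go.py <<'E'
from potfit import *
import sys
def Rt(phi,tilt=0.):
    a=axis(phi,tilt); x=np.array([-np.sin(phi),np.cos(phi),0]); z=-a
    return np.column_stack([x,np.cross(z,x),z])
def plan(pos,R):
    o=manip.get_obs(); p=np.array(o['tool_pos']); R0=Rn.from_quat(o['tool_rot']).as_matrix()
    t=R0.T@(np.array(pos)-p)/.2; d=Rn.from_matrix(R0.T@R).as_rotvec()/(np.pi/2)
    print('travel',t.round(4).tolist(),'dr',d.round(4).tolist(),'| t',round(o['time_s'],2),'tcp',p.round(4),'F',np.round(o['contact_force'],1),'w',round(o['grip_width'],4),'J',np.round(o['joint_pos'],2))
RIM=np.array([.591,-.2036,.113]); YAW=-.155
def potpose(zz,rim=RIM,yaw=YAW):  # TCP at pot z=zz on axis
    return rim+axis(yaw)*(zz-.075),Rt(yaw,np.radians(30))
E
python3 -c "
from go import *
plan([.4229,.2676,.17],Rt(.56))"
```

```text
travel [-1.3563, -0.6458, 0.304] dr [-0.0008, 0.0002, 0.3673] | t 0.1 tcp [0.2311 0.4989 0.2306] F [ 0.7 -0.6  0.5] w 0.0851 J [1.14 0.09 0.18 1.66 0.   1.57]
```

>>> {"fn": "step_arm", "kwargs": {
  "moves": [
    {"travel":[-0.2,-0.1,0],"dr":[0,0,0.07]},
    {"travel":[-0.4,-0.2,0.02],"dr":[0,0,0.15]},
    {"travel":[-0.6,-0.3,0.04],"dr":[0,0,0.23]},
    {"travel":[-0.8,-0.38,0.06],"dr":[0,0,0.3]},
    {"travel":[-1,-0.476,0.1],"dr":[0,0,0.367]},
    {"travel":[-1,-0.64,0.2],"dr":[0,0,0.367]},
    {"travel":[-1,-0.64,0.2],"dr":[0,0,0.367]},
    {"travel":[-1,-0.64,0.2],"dr":[0,0,0.367]}
  ],
  "claw": 1,
  "newtons": 50
}}

```text
time_s: 0.9
tool_pos: [0.3586, 0.2983, 0.191]
tool_rot: [0.484, 0.875, -0.0, -0.0]
contact_force: [0.1, -0.7, 0.3]
grip_width: 0.0851
grasp_force: 0.0
```

```bash
python3 -c "
from go import *
plan([.4229,.2676,.15],Rt(.56))
im,W=cloud('wrist'); cv2.imwrite('pics/w1.png',im); np.save('w1',W)
m=(W[...,2]>.078)&(W[...,2]<.1)&(np.hypot(W[...,0]-.4229,W[...,1]-.2676)<.055)
q=W[m]; print(len(q),q.mean(0))
s=least_squares(lambda x:np.hypot(*(q[:,:2]-x).T)-.032,[.4229,.2676],loss='soft_l1',f_scale=.002); print(s.x, np.median(q[:,2]))
"
```

```text
travel [-0.3006, 0.191, 0.2046] dr [-0.0004, -0.0, -0.0003] | t 0.9 tcp [0.3586 0.2983 0.191 ] F [ 0.1 -0.7  0.3] w 0.0851 J [ 0.69 -0.12 -0.11  1.59  0.    1.7 ]
1492 [0.42261347 0.26696443 0.08612586]
[0.42152185 0.26750159] 0.0878639791328247
```

>>> {"fn": "step_arm", "kwargs": {
  "moves": [
    {"travel":[-0.15,0.095,0.05],"dr":[0,0,0]},
    {"travel":[-0.3,0.188,0.15],"dr":[0,0,0]},
    {"travel":[-0.3,0.188,0.2],"dr":[0,0,0]},
    {"travel":[-0.3,0.188,0.3],"dr":[0,0,0]},
    {"travel":[-0.3,0.188,0.4],"dr":[0,0,0]},
    {"travel":[-0.3,0.188,0.5],"dr":[0,0,0]},
    {"travel":[-0.3,0.188,0.58],"dr":[0,0,0]},
    {"travel":[-0.3,0.188,0.62],"dr":[0,0,0]}
  ]
}}

```text
time_s: 1.75
tool_pos: [0.4221, 0.269, 0.0665]
tool_rot: [0.483, 0.875, -0.0, -0.0]
contact_force: [0.9, -0.5, 0.1]
grip_width: 0.0853
grasp_force: 0.0
```

>>> {"fn": "step_arm", "kwargs": {
  "moves": [
    {"travel":[0,0,0],"dr":[0,0,0]},
    {"travel":[0,0,0],"dr":[0,0,0]},
    {"travel":[0,0,0],"dr":[0,0,0]},
    {"travel":[0,0,0],"dr":[0,0,0]},
    {"travel":[0,0,0],"dr":[0,0,0]},
    {"travel":[0,0,0],"dr":[0,0,0]},
    {"travel":[0,0,0],"dr":[0,0,0]},
    {"travel":[0,0,0],"dr":[0,0,0]}
  ],
  "claw": -1,
  "newtons": 50
}}

```text
time_s: 2.55
tool_pos: [0.4231, 0.2684, 0.0682]
tool_rot: [0.484, 0.875, 0.001, 0.0]
contact_force: [-0.8, 0.8, 6.4]
grip_width: 0.0655
grasp_force: 56.2
```

```bash
python3 -c "
from go import *
plan([.42,.2675,.29],Rt(.56))"
```

```text
travel [0.0046, -0.0135, -1.109] dr [0.0011, -0.0001, 0.0003] | t 2.55 tcp [0.4231 0.2684 0.0682] F [-0.8  0.8  6.4] w 0.0655 J [ 0.57 -0.03 -0.26  1.34  0.    1.58]
```

>>> {"fn": "step_arm", "kwargs": {
  "moves": [
    {"travel":[0,0,-0.08],"dr":[0,0,0]},
    {"travel":[0,0,-0.25],"dr":[0,0,0]},
    {"travel":[0,0,-0.5],"dr":[0,0,0]},
    {"travel":[0,0,-0.7],"dr":[0,0,0]},
    {"travel":[0,0,-0.9],"dr":[0,0,0]},
    {"travel":[-0.1,-0.06,-1],"dr":[0,0,0]},
    {"travel":[-0.25,-0.16,-1],"dr":[0,0,0]},
    {"travel":[-0.4,-0.25,-1],"dr":[0,0,0]}
  ]
}}

```text
time_s: 3.35
tool_pos: [0.4228, 0.1729, 0.2677]
tool_rot: [0.483, 0.875, 0.0, 0.0]
contact_force: [0.4, 0.3, -2.3]
grip_width: 0.0653
grasp_force: 56.3
```

```bash
python3 -c "
from go import *
print(potpose(.175)[0])
plan([.44,-.1,.27],Rt(-.155))
plan(*potpose(.20))"
```

```text
[ 0.54159942 -0.195881    0.19960254]
travel [-1.2007, -0.6537, -0.0114] dr [0.0004, 0.0, 0.4562] | t 3.35 tcp [0.4228 0.1729 0.2677] F [ 0.4  0.3 -2.3] w 0.0653 J [ 0.39 -0.12  0.04  1.73 -0.    1.4 ]
travel [-1.8359, -0.5263, 0.2326] dr [-0.3184, -0.1194, 0.4456] | t 3.35 tcp [0.4228 0.1729 0.2677] F [ 0.4  0.3 -2.3] w 0.0653 J [ 0.39 -0.12  0.04  1.73 -0.    1.4 ]
```

>>> {"fn": "step_arm", "kwargs": {
  "moves": [
    {"travel":[-0.15,-0.08,0],"dr":[0,0,0.06]},
    {"travel":[-0.35,-0.19,0],"dr":[0,0,0.13]},
    {"travel":[-0.55,-0.3,0],"dr":[0,0,0.21]},
    {"travel":[-0.72,-0.4,0],"dr":[0,0,0.28]},
    {"travel":[-0.88,-0.5,0],"dr":[0,0,0.35]},
    {"travel":[-1,-0.57,0],"dr":[0,0,0.42]},
    {"travel":[-1,-0.6,0],"dr":[0,0,0.456]},
    {"travel":[-1,-0.6,0],"dr":[0,0,0.456]}
  ]
}}

```text
time_s: 4.15
tool_pos: [0.427, -0.0605, 0.2671]
tool_rot: [0.761, 0.649, -0.0, -0.0]
contact_force: [0.5, -0.3, -1.4]
grip_width: 0.0652
grasp_force: 56.3
```

```bash
python3 -c "
from go import *
plan(*potpose(.20))"
```

```text
travel [-0.578, 0.6105, 0.229] dr [-0.3337, 0.0007, -0.0023] | t 4.15 tcp [ 0.427  -0.0605  0.2671] F [ 0.5 -0.3 -1.4] w 0.0652 J [-0.14 -0.18 -0.01  1.74 -0.    1.59]
```

>>> {"fn": "step_arm", "kwargs": {
  "moves": [
    {"travel":[-0.1,0.1,0],"dr":[-0.06,0,0]},
    {"travel":[-0.25,0.25,0.04],"dr":[-0.13,0,0]},
    {"travel":[-0.4,0.4,0.1],"dr":[-0.2,0,0]},
    {"travel":[-0.5,0.52,0.17],"dr":[-0.27,0,0]},
    {"travel":[-0.578,0.6,0.22],"dr":[-0.32,0,0]},
    {"travel":[-0.578,0.61,0.229],"dr":[-0.334,0,0]},
    {"travel":[-0.578,0.61,0.229],"dr":[-0.334,0,0]},
    {"travel":[-0.578,0.61,0.229],"dr":[-0.334,0,0]}
  ]
}}

```text
time_s: 4.95
tool_pos: [0.5301, -0.1918, 0.2223]
tool_rot: [0.734, 0.628, 0.168, 0.197]
contact_force: [0.0, 1.1, 0.4]
grip_width: 0.0655
grasp_force: 56.5
```

Run:
```python
from go import *
plan(*potpose(.20))
im,W=cloud('wrist'); cv2.imwrite('pics/w2.png',im)
hsv=cv2.cvtColor(im,cv2.COLOR_BGR2HSV)
m=(np.linalg.norm(W-(RIM-.03*axis(YAW)),axis=2)<.07)&(hsv[...,1]<110)
x,k,e=fit(W[m],np.r_[RIM,YAW]); print(m.sum(),x.round(4),k,e)
# held cup: points in tool frame
o=manip.get_obs(); R=Rn.from_quat(o['tool_rot']).as_matrix(); Tq=(W-np.array(o['tool_pos']))@R
q=Tq[(Tq[...,2]>.02)&(Tq[...,2]<.075)&(np.hypot(Tq[...,0],Tq[...,1])<.05)]
# cylinder fit r=.034, axis offset & tilt
g=lambda v:np.hypot(q[:,0]-v[0]-v[2]*q[:,2],q[:,1]-v[1]-v[3]*q[:,2])-.034
s=least_squares(g,np.zeros(4),loss='soft_l1',f_scale=.001) if len(q)>30 else None
print(len(q), s.x if s else '', q.max(0) if len(q) else '')
```

```text
travel [-0.0115, -0.005, 0.0033] dr [0.0003, -0.0001, 0.0005] | t 4.95 tcp [ 0.5301 -0.1918  0.2223] F [0.  1.1 0.4] w 0.0655 J [-0.41 -0.4  -0.38  1.08  0.13  1.35]
2497 [ 0.589  -0.2032  0.1226 -0.9278] 1683 0.0023085984042450175
5503 [-0.00310473 -0.00080165  0.15223678 -0.01553185] [0.03265841 0.03092921 0.06588032]
```

View pics/w2.png

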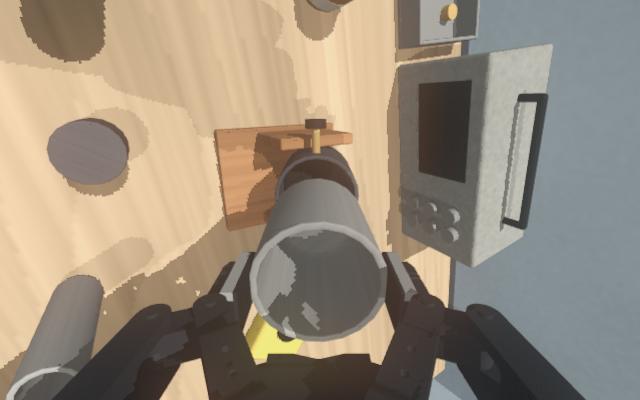

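The wrist view shows the held cup, with its mouth centred near (318,282), and part of the pot's rim behind it near (317,180). I'll refit both, with the pot's yaw fixed and a tube model for the cup.

```bash
cat > rel.py <<'E'
from go import *
def held(W,Rc,H,tcp_below):
    o=manip.get_obs(); R=Rn.from_quat(o['tool_rot']).as_matrix(); T=(W-np.array(o['tool_pos']))@R
    q=T[(T[...,2]>-.03)&(T[...,2]<H)&(np.hypot(T[...,0],T[...,1])<Rc+.012)&(np.abs(T[...,1])<Rc-.003)]
    def s(v,p):
        zc=p[:,2]; r=np.hypot(p[:,0]-v[0]-v[2]*zc,p[:,1]-v[1]-v[3]*zc)
        qx=np.abs(r-Rc+.002)-.002; qz=np.maximum(-(zc-v[4]),zc-v[4]-H)
        return np.hypot(np.maximum(qx,0),np.maximum(qz,0))+np.minimum(np.maximum(qx,qz),0)
    x=np.array([0,0,0,0,-tcp_below])
    for w in (.01,.005,.004):
        p=q[np.abs(s(x,q))<w]; x=least_squares(lambda v:s(v,p),x,loss='soft_l1',f_scale=.001).x
    print('held cup in tool: x,y,tiltx,tilty,ztop',x.round(4),len(p),'rms',np.sqrt(np.mean(s(x,p)**2)).round(4)); return x
def potw(W,im,yaw=YAW):
    hsv=cv2.cvtColor(im,cv2.COLOR_BGR2HSV); a=axis(yaw); d=W-RIM; z=d@a
    m=(np.linalg.norm(d-z[...,None]*a,axis=2)<.05)&(z<.012)&(z>-.07)&(hsv[...,1]<110); q=W[m]; x=RIM
    for w in (.01,.005,.004):
        p=q[np.abs(sdf(q,x,yaw))<w]; x=least_squares(lambda v:sdf(p,v,yaw),x,loss='soft_l1',f_scale=.001).x
    R=Rt(yaw,np.radians(30))
    print('pot rim',x.round(4),len(p),'rms',np.sqrt(np.mean(sdf(p,x,yaw)**2)).round(4),'shift in tool axes',((x-RIM)@R).round(4)); return x
E
python3 - <<'E'
from rel import *
im,W=cloud('wrist'); held(W,.034,.09,.024)
for y in (-.1,-.155,-.2): potw(W,im,y)
E
```

```text
held cup in tool: x,y,tiltx,tilty,ztop [-0.0016 -0.0003  0.0058 -0.0175 -0.0212] 15953 rms 0.0006
pot rim [ 0.5928 -0.2035  0.1091] 1217 rms 0.001 shift in tool axes [ 0.0003 -0.0004  0.0042]
pot rim [ 0.5926 -0.2028  0.1096] 1218 rms 0.0012 shift in tool axes [ 0.001  -0.0004  0.0037]
pot rim [ 0.5919 -0.2061  0.1099] 1217 rms 0.0006 shift in tool axes [-0.0022 -0.0004  0.0034]
```

Run:
```python
from go import *
rim=np.array([.5919,-.2043,.111]); a=axis(-.17)
for n in('top','scene'):
    W=np.load(n+'.npy').reshape(-1,3); W=W[~np.isnan(W).any(1)]; d=W-rim; z=d@a; r=np.linalg.norm(d-np.outer(z,a),axis=1)
    m=(r<.032)&(z<-.01)&(z>-.09); print(n,m.sum(),np.histogram(z[m]+.075,np.arange(-.015,.07,.005)))
plan(*potpose(.12,rim,-.17))
```

```text
top 323 (array([  0,   0,   0,   0,   0,   0,   0,   0,   0,  24, 207,  89,   3,
         0,   0,   0]), array([-1.50000000e-02, -1.00000000e-02, -5.00000000e-03,  3.46944695e-18,
        5.00000000e-03,  1.00000000e-02,  1.50000000e-02,  2.00000000e-02,
        2.50000000e-02,  3.00000000e-02,  3.50000000e-02,  4.00000000e-02,
        4.50000000e-02,  5.00000000e-02,  5.50000000e-02,  6.00000000e-02,
        6.50000000e-02]))
scene 0 (array([0, 0, 0, 0, 0, 0, 0, 0, 0, 0, 0, 0, 0, 0, 0, 0]), array([-1.50000000e-02, -1.00000000e-02, -5.00000000e-03,  3.46944695e-18,
        5.00000000e-03,  1.00000000e-02,  1.50000000e-02,  2.00000000e-02,
        2.50000000e-02,  3.00000000e-02,  3.50000000e-02,  4.00000000e-02,
        4.50000000e-02,  5.00000000e-02,  5.50000000e-02,  6.00000000e-02,
        6.50000000e-02]))
travel [-0.0122, -0.0087, 0.4145] dr [0.0008, -0.0049, 0.0088] | t 5.05 tcp [ 0.5305 -0.1919  0.2226] F [ 0.4 -0.8 -0.8] w 0.0652 J [-0.41 -0.4  -0.38  1.08  0.13  1.35]
```

The top camera's depth inside the pot puts the stop near z ≈ 38 mm. I'll lower the cup to about 13 mm above it, then feel the rest of the way.

>>> {"fn": "step_arm", "kwargs": {
  "moves": [
    {"travel":[-0.004,-0.006,0.06],"dr":[0,-0.005,0.009]},
    {"travel":[-0.004,-0.006,0.13],"dr":[0,-0.005,0.009]},
    {"travel":[-0.004,-0.006,0.2],"dr":[0,-0.005,0.009]},
    {"travel":[-0.004,-0.006,0.25],"dr":[0,-0.005,0.009]},
    {"travel":[-0.004,-0.006,0.29],"dr":[0,-0.005,0.009]},
    {"travel":[-0.004,-0.006,0.33],"dr":[0,-0.005,0.009]},
    {"travel":[-0.004,-0.006,0.37],"dr":[0,-0.005,0.009]},
    {"travel":[-0.004,-0.006,0.4],"dr":[0,-0.005,0.009]}
  ]
}}

```text
time_s: 5.85
tool_pos: [0.5687, -0.1995, 0.151]
tool_rot: [0.739, 0.622, 0.167, 0.198]
contact_force: [-0.9, -0.2, -1.6]
grip_width: 0.0652
grasp_force: 56.6
```

```bash
cat >> go.py <<'E'
def feel():
    o=manip.get_obs(); R=Rn.from_quat(o['tool_rot']).as_matrix()
    print('Ftool',(np.array(o['contact_force'])@R).round(1),'Mtool',(np.array(o['moment'])@R).round(2),'potz',round(float((np.array(o['tool_pos'])-RIM)@axis(YAW)+.075),4),'t',round(o['time_s'],2))
RIM=np.array([.5919,-.2043,.111]); YAW=-.17
E
python3 -c "
from go import *
feel();plan(*potpose(.107,RIM,YAW))"
```

```text
Ftool [-0.4 -1.6  1. ] Mtool [ 0.63  0.02 -0.03] potz 0.1215 t 5.85
travel [-0.0038, 0.0022, 0.0725] dr [0.0005, 0.0004, -0.0012] | t 5.85 tcp [ 0.5687 -0.1995  0.151 ] F [-0.9 -0.2 -1.6] w 0.0652 J [-0.39 -0.31 -0.45  0.92  0.11  1.38]
```

>>> {"fn": "step_arm", "kwargs": {
  "moves": [
    {"travel":[0,0,0.006],"dr":[0,0,0]},
    {"travel":[0,0,0.012],"dr":[0,0,0]},
    {"travel":[0,0,0.018],"dr":[0,0,0]},
    {"travel":[0,0,0.024],"dr":[0,0,0]},
    {"travel":[0,0,0.03],"dr":[0,0,0]},
    {"travel":[0,0,0.035],"dr":[0,0,0]},
    {"travel":[0,0,0.035],"dr":[0,0,0]},
    {"travel":[0,0,0.035],"dr":[0,0,0]}
  ]
}}

```text
time_s: 6.65
tool_pos: [0.5719, -0.2001, 0.1456]
tool_rot: [0.739, 0.622, 0.167, 0.198]
contact_force: [0.3, -0.8, -1.6]
grip_width: 0.0654
grasp_force: 56.6
```

```bash
python3 -c "
from go import *
feel()"
```

```text
Ftool [-0.8 -0.5  1.6] Mtool [ 0.57 -0.01  0.03] potz 0.1152 t 6.65
```

>>> {"fn": "step_arm", "kwargs": {
  "moves": [
    {"travel":[0,0,0.004],"dr":[0,0,0]},
    {"travel":[0,0,0.008],"dr":[0,0,0]},
    {"travel":[0,0,0.012],"dr":[0,0,0]},
    {"travel":[0,0,0.016],"dr":[0,0,0]},
    {"travel":[0,0,0.02],"dr":[0,0,0]},
    {"travel":[0,0,0.022],"dr":[0,0,0]},
    {"travel":[0,0,0.022],"dr":[0,0,0]},
    {"travel":[0,0,0.022],"dr":[0,0,0]}
  ]
}}

```text
time_s: 7.45
tool_pos: [0.5741, -0.2005, 0.1418]
tool_rot: [0.739, 0.622, 0.167, 0.198]
contact_force: [-0.5, -0.1, -2.1]
grip_width: 0.0652
grasp_force: 56.6
```

```bash
python3 -c "
from go import *
feel()"
```

```text
Ftool [-0.2 -1.5  1.5] Mtool [ 0.64 -0.05  0.03] potz 0.1108 t 7.45
```

>>> {"fn": "step_arm", "kwargs": {
  "moves": [
    {"travel":[0,0,0.004],"dr":[0,0,0]},
    {"travel":[0,0,0.008],"dr":[0,0,0]},
    {"travel":[0,0,0.012],"dr":[0,0,0]},
    {"travel":[0,0,0.016],"dr":[0,0,0]},
    {"travel":[0,0,0.018],"dr":[0,0,0]},
    {"travel":[0,0,0.018],"dr":[0,0,0]},
    {"travel":[0,0,0.018],"dr":[0,0,0]},
    {"travel":[0,0,0.018],"dr":[0,0,0]}
  ]
}}

```text
time_s: 8.25
tool_pos: [0.5759, -0.2008, 0.1387]
tool_rot: [0.739, 0.622, 0.167, 0.198]
contact_force: [-0.4, -0.3, -0.7]
grip_width: 0.0651
grasp_force: 56.7
```

```bash
python3 -c "
from go import *
feel()"
```

```text
Ftool [-0.4 -0.7  0.4] Mtool [ 0.75 -0.07  0.03] potz 0.1072 t 8.25
```

>>> {"fn": "step_arm", "kwargs": {
  "moves": [
    {"travel":[0,0,0.003],"dr":[0,0,0]},
    {"travel":[0,0,0.006],"dr":[0,0,0]},
    {"travel":[0,0,0.009],"dr":[0,0,0]},
    {"travel":[0,0,0.012],"dr":[0,0,0]},
    {"travel":[0,0,0.012],"dr":[0,0,0]},
    {"travel":[0,0,0.012],"dr":[0,0,0]},
    {"travel":[0,0,0.012],"dr":[0,0,0]},
    {"travel":[0,0,0.012],"dr":[0,0,0]}
  ]
}}

```text
time_s: 9.05
tool_pos: [0.577, -0.2011, 0.1369]
tool_rot: [0.739, 0.622, 0.167, 0.199]
contact_force: [-5.1, -0.0, 3.7]
grip_width: 0.0654
grasp_force: 57.3
```

```bash
python3 -c "
from go import *
feel()"
```

```text
Ftool [-0.9 -2.5 -5.7] Mtool [ 1.16 -0.21  0.01] potz 0.105 t 9.05
```

>>> {"fn": "step_arm", "kwargs": {
  "moves": [
    {"travel":[0,0,-0.004],"dr":[0,0,0]},
    {"travel":[0,0,-0.009],"dr":[0,0,0]},
    {"travel":[0,0,-0.009],"dr":[0,0,0]},
    {"travel":[0,0,-0.009],"dr":[0,0,0]},
    {"travel":[0,0,-0.009],"dr":[0,0,0]},
    {"travel":[0,0,-0.009],"dr":[0,0,0]},
    {"travel":[0,0,-0.009],"dr":[0,0,0]},
    {"travel":[0,0,-0.009],"dr":[0,0,0]}
  ],
  "newtons": 25
}}

```text
time_s: 9.85
tool_pos: [0.5762, -0.2008, 0.1381]
tool_rot: [0.739, 0.622, 0.167, 0.198]
contact_force: [-2.5, 1.0, 0.7]
grip_width: 0.0649
grasp_force: 56.9
```

```bash
python3 -c "
from go import *
feel()"
```

```text
Ftool [ 0.6 -1.9 -1.9] Mtool [ 0.74 -0.16  0.01] potz 0.1065 t 9.85
```

>>> {"fn": "step_arm", "kwargs": {
  "moves": [
    {"travel":[0,0,-0.002],"dr":[0,0,0]},
    {"travel":[0,0,-0.002],"dr":[0,0,0]},
    {"travel":[0,0,-0.002],"dr":[0,0,0]},
    {"travel":[0,0,-0.002],"dr":[0,0,0]},
    {"travel":[0,0,-0.002],"dr":[0,0,0]},
    {"travel":[0,0,-0.002],"dr":[0,0,0]},
    {"travel":[0,0,-0.002],"dr":[0,0,0]},
    {"travel":[0,0,-0.002],"dr":[0,0,0]}
  ],
  "claw": 1
}}

```text
time_s: 10.65
tool_pos: [0.576, -0.2008, 0.1385]
tool_rot: [0.739, 0.622, 0.167, 0.198]
contact_force: [-0.3, -0.2, -0.4]
grip_width: 0.0853
grasp_force: 0.0
```

```bash
python3 -c "
from go import *
feel()
plan([.50,-.19,.30],Rt(-.17,np.radians(30)))"
```

```text
Ftool [-0.2 -0.5  0.2] Mtool [ 0.48 -0.02  0.02] potz 0.107 t 10.65
travel [-0.0116, 0.0725, -0.891] dr [0.0007, 0.0005, -0.0012] | t 10.65 tcp [ 0.576  -0.2008  0.1385] F [-0.3 -0.2 -0.4] w 0.0853 J [-0.39 -0.29 -0.46  0.89  0.11  1.39]
```

>>> {"fn": "step_arm", "kwargs": {
  "moves": [
    {"travel":[0,0,-0.06],"dr":[0,0,0]},
    {"travel":[0,0,-0.15],"dr":[0,0,0]},
    {"travel":[0,0,-0.25],"dr":[0,0,0]},
    {"travel":[0,0,-0.4],"dr":[0,0,0]},
    {"travel":[0,0,-0.55],"dr":[0,0,0]},
    {"travel":[0,0,-0.6],"dr":[0,0,0]},
    {"travel":[0,0,-0.6],"dr":[0,0,0]},
    {"travel":[0,0,-0.6],"dr":[0,0,0]}
  ]
}}

```text
time_s: 11.45
tool_pos: [0.5167, -0.1905, 0.2414]
tool_rot: [0.739, 0.622, 0.167, 0.198]
contact_force: [-0.3, -0.3, -0.9]
grip_width: 0.0854
grasp_force: 0.0
```

```bash
cat >> rel.py <<'E'
def tube(W,c0,ro,zlo,zhi,yaw=-.17,freetilt=True):
    """fit rim centre + axis of a standing tube, c0 rim centre guess"""
    a=axis(yaw); d=W-c0; z=d@a; q=W[(np.linalg.norm(d-z[...,None]*a,axis=2)<ro+.01)&(z>zlo)&(z<zhi)]
    x=np.r_[c0,yaw,np.radians(30)]
    f=lambda v,p:sdf(p,v[:3],v[3],ro,ro-.004,.09,v[4])
    for w in (.01,.005,.003):
        p=q[np.abs(f(x,q))<w]; x=least_squares(lambda v:f(v,p),x,x_scale=[.001,.001,.001,.02,.02],loss='soft_l1',f_scale=.001).x
    R=Rt(YAW,np.radians(30))
    print('tube rim',x.round(4),len(p),'rms',np.sqrt(np.mean(f(x,p)**2)).round(4),'off pot axis (tool x,y), potz',((x[:3]-RIM)@R).round(4)); return x
E
python3 - <<'E'
from rel import *
im,W=cloud('wrist'); cv2.imwrite('pics/w3.png',im); feel()
tube(W,RIM+axis(YAW)*.053,.034,-.045,.02)
im,W=cloud('top'); tube(W,RIM+axis(YAW)*.053,.034,-.045,.02)
plan([.4567,.0166,.25],Rt(0.04))
E
```

```text
Ftool [ 0.9 -0.5  0.9] Mtool [0.45 0.03 0.01] potz 0.2256 t 11.5
tube rim [ 0.5642 -0.1987  0.1563 -0.0877  0.527 ] 2935 rms 0.001 off pot axis (tool x,y), potz [ 0.0008 -0.0019 -0.0533]
tube rim [ 0.563  -0.2002  0.1574 -0.1246  0.5216] 244 rms 0.0008 off pot axis (tool x,y), potz [-0.0008 -0.002  -0.0547]
travel [0.9685, -0.3859, -0.2762] dr [0.3313, 0.0347, -0.1319] | t 11.55 tcp [ 0.5166 -0.1904  0.2405] F [-0.3  0.1  0.1] w 0.0854 J [-0.42 -0.43 -0.36  1.13  0.12  1.36]
```

View pics/w3.png

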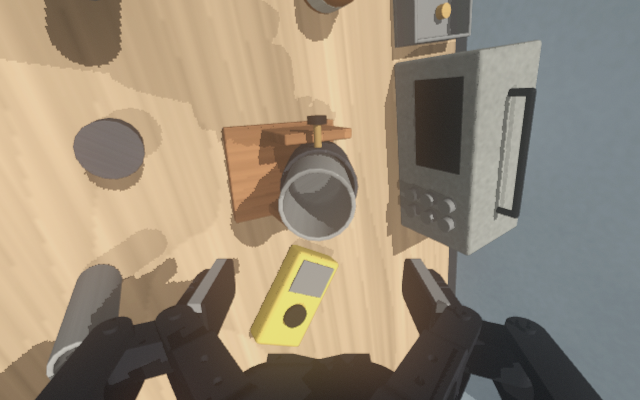

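The large cup sits in the pot with its rim at (317,200), and its fitted origin is about 38 mm up the axis. Next is the middle cup.

>>> {"fn": "step_arm", "kwargs": {
  "moves": [
    {"travel":[0.05,-0.08,-0.15],"dr":[0.04,0,0]},
    {"travel":[0.2,-0.18,-0.25],"dr":[0.1,0.01,-0.04]},
    {"travel":[0.4,-0.28,-0.27],"dr":[0.17,0.02,-0.08]},
    {"travel":[0.6,-0.35,-0.27],"dr":[0.24,0.03,-0.11]},
    {"travel":[0.8,-0.38,-0.276],"dr":[0.31,0.034,-0.13]},
    {"travel":[0.92,-0.386,-0.276],"dr":[0.331,0.035,-0.132]},
    {"travel":[0.968,-0.386,-0.276],"dr":[0.331,0.035,-0.132]},
    {"travel":[0.968,-0.386,-0.276],"dr":[0.331,0.035,-0.132]}
  ]
}}

```text
time_s: 12.35
tool_pos: [0.4571, 0.0172, 0.2502]
tool_rot: [0.692, 0.722, 0.0, 0.001]
contact_force: [1.0, 0.8, 0.1]
grip_width: 0.0848
grasp_force: 0.0
```

```bash
python3 -c "
from go import *
im,W=cloud('wrist')
c=np.array([.457,.0167])
m=(W[...,2]>.1)&(W[...,2]<.122)&(np.hypot(W[...,0]-c[0],W[...,1]-c[1])<.045)
q=W[m]
s=least_squares(lambda x:np.hypot(*(q[:,:2]-x).T)-.0255,c,loss='soft_l1',f_scale=.002); print(len(q),s.x, np.median(q[:,2]))
plan([.457,.0167,.090],Rt(0.04))
"
```

```text
856 [0.45761316 0.01609183] 0.11042022129444794
travel [0.0026, -0.0006, 0.804] dr [0.0014, 0.0006, 0.0007] | t 12.4 tcp [0.4568 0.0163 0.2508] F [-0.1 -0.3  1.1] w 0.0855 J [ 0.04 -0.13  0.    1.7  -0.    1.57]
```

>>> {"fn": "step_arm", "kwargs": {
  "moves": [
    {"travel":[0,0,0.12],"dr":[0,0,0]},
    {"travel":[0,0.001,0.25],"dr":[0,0,0]},
    {"travel":[0,0.002,0.38],"dr":[0,0,0]},
    {"travel":[0,0.002,0.5],"dr":[0,0,0]},
    {"travel":[0,0.002,0.62],"dr":[0,0,0]},
    {"travel":[0,0.002,0.73],"dr":[0,0,0]},
    {"travel":[0,0.002,0.8],"dr":[0,0,0]},
    {"travel":[0,0.002,0.8],"dr":[0,0,0]}
  ]
}}

```text
time_s: 13.2
tool_pos: [0.4565, 0.0153, 0.0901]
tool_rot: [0.693, 0.721, 0.0, 0.001]
contact_force: [0.0, -0.2, -0.1]
grip_width: 0.0854
grasp_force: 0.0
```

>>> {"fn": "step_arm", "kwargs": {
  "moves": [
    {"travel":[0,0,0],"dr":[0,0,0]},
    {"travel":[0,0,0],"dr":[0,0,0]},
    {"travel":[0,0,0],"dr":[0,0,0]},
    {"travel":[0,0,0],"dr":[0,0,0]},
    {"travel":[0,0,0],"dr":[0,0,0]},
    {"travel":[0,0,0],"dr":[0,0,0]},
    {"travel":[0,0,0],"dr":[0,0,0]},
    {"travel":[0,0,0],"dr":[0,0,0]}
  ],
  "claw": -1,
  "newtons": 50
}}

```text
time_s: 14.0
tool_pos: [0.4583, 0.0163, 0.0933]
tool_rot: [0.693, 0.721, 0.002, 0.002]
contact_force: [-2.2, -0.8, 7.7]
grip_width: 0.0518
grasp_force: 51.9
```

```bash
python3 -c "
from go import *
plan([.457,.0167,.30],Rt(0.04))"
```

```text
travel [0.0013, -0.0014, -1.0333] dr [0.0032, 0.0005, 0.0002] | t 14.0 tcp [0.4583 0.0163 0.0933] F [-2.2 -0.8  7.7] w 0.0518 J [ 0.04 -0.15 -0.32  1.39 -0.    1.57]
```

>>> {"fn": "step_arm", "kwargs": {
  "moves": [
    {"travel":[0,0,-0.08],"dr":[0,0,0]},
    {"travel":[0,0,-0.25],"dr":[0,0,0]},
    {"travel":[0,0,-0.45],"dr":[0,0,0]},
    {"travel":[0,0,-0.65],"dr":[0,0,0]},
    {"travel":[0,0,-0.85],"dr":[0,0,0]},
    {"travel":[0,0,-0.95],"dr":[0,0,0]},
    {"travel":[-0.1,-0.02,-1],"dr":[0,0,0]},
    {"travel":[-0.2,-0.04,-1],"dr":[0,0,0]}
  ]
}}

```text
time_s: 14.8
tool_pos: [0.4513, -0.0241, 0.294]
tool_rot: [0.692, 0.722, 0.002, 0.003]
contact_force: [0.3, -0.8, -1.1]
grip_width: 0.052
grasp_force: 52.8
```

```bash
python3 -c "
from go import *
L=np.array([.5637,-.1994,.1568])
plan(L+axis(YAW)*.12,Rt(YAW,np.radians(30)))"
```

```text
travel [-0.8362, 0.2307, 0.1687] dr [-0.328, -0.035, 0.1317] | t 14.8 tcp [ 0.4513 -0.0241  0.294 ] F [ 0.3 -0.8 -1.1] w 0.052 J [-0.05 -0.12  0.1   1.78 -0.    1.48]
```

>>> {"fn": "step_arm", "kwargs": {
  "moves": [
    {"travel":[-0.12,0,0],"dr":[-0.05,-0.005,0.02]},
    {"travel":[-0.3,0.04,0],"dr":[-0.11,-0.01,0.045]},
    {"travel":[-0.5,0.1,0.02],"dr":[-0.18,-0.02,0.07]},
    {"travel":[-0.68,0.16,0.06],"dr":[-0.25,-0.027,0.1]},
    {"travel":[-0.8,0.2,0.12],"dr":[-0.31,-0.033,0.125]},
    {"travel":[-0.836,0.23,0.16],"dr":[-0.328,-0.035,0.132]},
    {"travel":[-0.836,0.23,0.16],"dr":[-0.328,-0.035,0.132]},
    {"travel":[-0.836,0.23,0.16],"dr":[-0.328,-0.035,0.132]}
  ]
}}

```text
time_s: 15.6
tool_pos: [0.5032, -0.1889, 0.2607]
tool_rot: [0.739, 0.622, 0.165, 0.197]
contact_force: [-0.5, -0.6, -0.3]
grip_width: 0.0521
grasp_force: 53.0
```

Run:
```python
from rel import *
im,W=cloud('wrist'); feel(); held(W,.027,.112,.022)
L=np.array([.5637,-.1994,.1568])
x=tube(W,L,.034,-.045,.01)
plan(L+axis(YAW)*.12,Rt(YAW,np.radians(30)))
```

```text
Ftool [-1.2  0.2  0.6] Mtool [ 0.54  0.02 -0.02] potz 0.2497 t 15.65
held cup in tool: x,y,tiltx,tilty,ztop [-0.0012 -0.0006 -0.0014 -0.0178 -0.022 ] 11433 rms 0.0006
tube rim [ 0.5643 -0.1994  0.1557 -0.0638  0.5308] 1043 rms 0.0009 off pot axis (tool x,y), potz [ 0.0002 -0.0019 -0.0528]
travel [-0.0017, 0.0036, 0.0038] dr [-0.0022, 0.0007, -0.0004] | t 15.65 tcp [ 0.5036 -0.1887  0.261 ] F [ 0.2 -1.3 -0.5] w 0.0517 J [-0.42 -0.45 -0.33  1.18  0.12  1.35]
```

>>> {"fn": "step_arm", "kwargs": {
  "moves": [
    {"travel":[0.005,0.009,0.04],"dr":[-0.002,0,0]},
    {"travel":[0.005,0.009,0.09],"dr":[-0.002,0,0]},
    {"travel":[0.005,0.009,0.13],"dr":[-0.002,0,0]},
    {"travel":[0.005,0.009,0.16],"dr":[-0.002,0,0]},
    {"travel":[0.005,0.009,0.19],"dr":[-0.002,0,0]},
    {"travel":[0.005,0.009,0.22],"dr":[-0.002,0,0]},
    {"travel":[0.005,0.009,0.25],"dr":[-0.002,0,0]},
    {"travel":[0.005,0.009,0.27],"dr":[-0.002,0,0]}
  ]
}}

```text
time_s: 16.45
tool_pos: [0.5318, -0.1931, 0.2132]
tool_rot: [0.739, 0.622, 0.166, 0.198]
contact_force: [-0.6, -0.5, -1.0]
grip_width: 0.0517
grasp_force: 53.1
```

```bash
python3 -c "
from go import *
feel()"
```

```text
Ftool [-0.5 -0.9  0.7] Mtool [ 0.52 -0.13 -0.03] potz 0.1941 t 16.45
```

>>> {"fn": "step_arm", "kwargs": {
  "moves": [
    {"travel":[0,0,0.03],"dr":[0,0,0]},
    {"travel":[0,0,0.065],"dr":[0,0,0]},
    {"travel":[0,0,0.1],"dr":[0,0,0]},
    {"travel":[0,0,0.135],"dr":[0,0,0]},
    {"travel":[0,0,0.165],"dr":[0,0,0]},
    {"travel":[0,0,0.19],"dr":[0,0,0]},
    {"travel":[0,0,0.21],"dr":[0,0,0]},
    {"travel":[0,0,0.225],"dr":[0,0,0]}
  ]
}}

```text
time_s: 17.25
tool_pos: [0.5539, -0.1969, 0.1744]
tool_rot: [0.739, 0.622, 0.166, 0.198]
contact_force: [-0.2, -0.7, -0.0]
grip_width: 0.0517
grasp_force: 53.1
```

```bash
python3 -c "
from go import *
feel()"
```

```text
Ftool [-0.7 -0.1  0. ] Mtool [ 0.57 -0.17 -0.03] potz 0.1493 t 17.25
```

Nothing is touching yet. Contact is expected near 0.135, so I'll go 9 mm further.

>>> {"fn": "step_arm", "kwargs": {
  "moves": [
    {"travel":[0,0,0.01],"dr":[0,0,0]},
    {"travel":[0,0,0.02],"dr":[0,0,0]},
    {"travel":[0,0,0.03],"dr":[0,0,0]},
    {"travel":[0,0,0.038],"dr":[0,0,0]},
    {"travel":[0,0,0.044],"dr":[0,0,0]},
    {"travel":[0,0,0.047],"dr":[0,0,0]},
    {"travel":[0,0,0.047],"dr":[0,0,0]},
    {"travel":[0,0,0.047],"dr":[0,0,0]}
  ]
}}

```text
time_s: 18.05
tool_pos: [0.5584, -0.1977, 0.1667]
tool_rot: [0.739, 0.622, 0.166, 0.198]
contact_force: [-0.1, -0.0, -2.0]
grip_width: 0.0518
grasp_force: 53.0
```

```bash
python3 -c "
from go import *
feel()"
```

```text
Ftool [-0.  -1.   1.7] Mtool [ 0.6  -0.11  0.01] potz 0.1403 t 18.05
```

>>> {"fn": "step_arm", "kwargs": {
  "moves": [
    {"travel":[0,0,0.004],"dr":[0,0,0]},
    {"travel":[0,0,0.008],"dr":[0,0,0]},
    {"travel":[0,0,0.012],"dr":[0,0,0]},
    {"travel":[0,0,0.016],"dr":[0,0,0]},
    {"travel":[0,0,0.02],"dr":[0,0,0]},
    {"travel":[0,0,0.02],"dr":[0,0,0]},
    {"travel":[0,0,0.02],"dr":[0,0,0]},
    {"travel":[0,0,0.02],"dr":[0,0,0]}
  ]
}}

```text
time_s: 18.85
tool_pos: [0.5604, -0.198, 0.1634]
tool_rot: [0.739, 0.622, 0.166, 0.198]
contact_force: [-2.2, -0.5, 2.2]
grip_width: 0.0523
grasp_force: 53.3
```

```bash
python3 -c "
from go import *
feel()"
```

```text
Ftool [-0.9 -0.7 -2.9] Mtool [ 0.79 -0.16 -0.01] potz 0.1364 t 18.85
```

>>> {"fn": "step_arm", "kwargs": {
  "moves": [
    {"travel":[0,0,0.003],"dr":[0,0,0]},
    {"travel":[0,0,0.006],"dr":[0,0,0]},
    {"travel":[0,0,0.008],"dr":[0,0,0]},
    {"travel":[0,0,0.008],"dr":[0,0,0]},
    {"travel":[0,0,0.008],"dr":[0,0,0]},
    {"travel":[0,0,0.008],"dr":[0,0,0]},
    {"travel":[0,0,0.008],"dr":[0,0,0]},
    {"travel":[0,0,0.008],"dr":[0,0,0]}
  ]
}}

```text
time_s: 19.65
tool_pos: [0.5611, -0.1982, 0.1621]
tool_rot: [0.739, 0.622, 0.166, 0.198]
contact_force: [-4.7, -0.4, 4.6]
grip_width: 0.052
grasp_force: 53.8
```

Run:
```python
from rel import *
feel()
im,W=cloud('wrist'); h=held(W,.027,.112,.022); cv2.imwrite('pics/w4.png',im)
x=tube(W,np.array([.5637,-.1994,.1568]),.034,-.045,.01)
```

```text
Ftool [-1.2 -1.7 -6.3] Mtool [ 1.09 -0.15 -0.01] potz 0.1349 t 19.65
held cup in tool: x,y,tiltx,tilty,ztop [ 0.0006 -0.      0.133  -0.0065 -0.0178] 12728 rms 0.0013
tube rim [ 0.5607 -0.191   0.1647 -0.1986  0.5248] 4213 rms 0.0014 off pot axis (tool x,y), potz [ 0.0079 -0.0018 -0.063 ]
```

```bash
cat >> rel.py <<'E'
def heights(W,c=None):
    c=RIM if c is None else c
    a=axis(YAW); R=Rt(YAW,np.radians(30)); T=(W-c)@R; z=-T[...,2]+.075; x,y=T[...,0],T[...,1]+.0015; r=np.hypot(x,y)
    for lo,hi,n in ((.0295,.0345,'L wall'),(.0225,.0275,'M wall'),(.0155,.0205,'S wall')):
        m=(r>lo)&(r<hi)&(np.abs(y)<.8*hi)&(z>.08)&(z<.22)
        print(n,m.sum(),'z pct 50/90/97/99.5',np.percentile(z[m],[50,90,97,99.5]).round(4) if m.sum()>20 else '')
E
python3 - <<'E'
from rel import *
im,W=cloud('wrist'); heights(W); im,W=cloud('top'); heights(W)
im=cv2.imread('pics/w4.png'); cv2.imwrite('pics/w4c.png',cv2.resize(im[100:380,180:460],None,fx=2,fy=2,interpolation=cv2.INTER_CUBIC))
E
```

```text
L wall 3920 z pct 50/90/97/99.5 [0.1255 0.2149 0.2182 0.2196]
M wall 9291 z pct 50/90/97/99.5 [0.1445 0.2145 0.2182 0.2197]
S wall 1049 z pct 50/90/97/99.5 [0.2132 0.2181 0.2195 0.2199]
L wall 86 z pct 50/90/97/99.5 [0.1226 0.1293 0.2161 0.2187]
M wall 43 z pct 50/90/97/99.5 [0.1351 0.1535 0.1565 0.1942]
S wall 0 z pct 50/90/97/99.5
```

View pics/w4c.png

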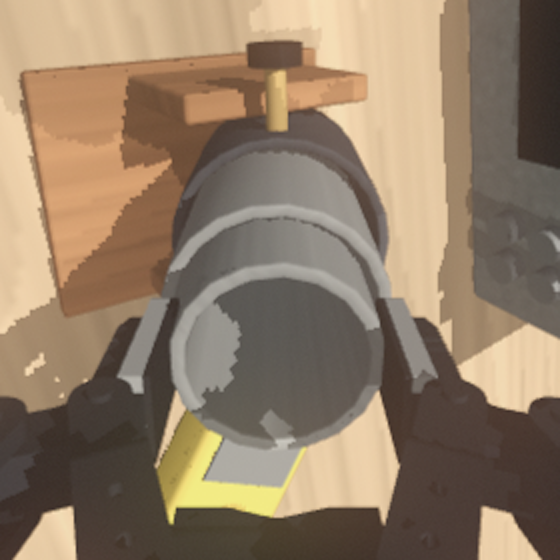

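The middle cup stands about 27 mm out of the large one (top depth puts the rims at 156.5 and 129 mm), and side forces are small, so it is resting on the floor. I'll relax the push before letting go.

>>> {"fn": "step_arm", "kwargs": {
  "moves": [
    {"travel":[0,0,-0.004],"dr":[0,0,0]},
    {"travel":[0,0,-0.008],"dr":[0,0,0]},
    {"travel":[0,0,-0.011],"dr":[0,0,0]},
    {"travel":[0,0,-0.011],"dr":[0,0,0]},
    {"travel":[0,0,-0.011],"dr":[0,0,0]},
    {"travel":[0,0,-0.011],"dr":[0,0,0]},
    {"travel":[0,0,-0.011],"dr":[0,0,0]},
    {"travel":[0,0,-0.011],"dr":[0,0,0]}
  ]
}}

```text
time_s: 20.6
tool_pos: [0.5601, -0.1979, 0.1636]
tool_rot: [0.739, 0.622, 0.166, 0.198]
contact_force: [-0.6, -0.0, 0.8]
grip_width: 0.052
grasp_force: 53.2
```

```bash
python3 -c "
from go import *
feel()"
```

```text
Ftool [-0.1 -0.2 -1. ] Mtool [ 0.54 -0.18  0.  ] potz 0.1368 t 20.6
```

>>> {"fn": "step_arm", "kwargs": {
  "moves": [
    {"travel":[0,0,0],"dr":[0,0,0]},
    {"travel":[0,0,0],"dr":[0,0,0]},
    {"travel":[0,0,0],"dr":[0,0,0]},
    {"travel":[0,0,0],"dr":[0,0,0]},
    {"travel":[0,0,0],"dr":[0,0,0]},
    {"travel":[0,0,0],"dr":[0,0,0]},
    {"travel":[0,0,0],"dr":[0,0,0]},
    {"travel":[0,0,0],"dr":[0,0,0]}
  ],
  "claw": 1
}}

```text
time_s: 21.4
tool_pos: [0.5601, -0.1979, 0.1637]
tool_rot: [0.739, 0.622, 0.166, 0.198]
contact_force: [0.6, -0.6, -0.3]
grip_width: 0.0855
grasp_force: 0.0
```

>>> {"fn": "step_arm", "kwargs": {
  "moves": [
    {"travel":[0,0,-0.06],"dr":[0,0,0]},
    {"travel":[0,0,-0.15],"dr":[0,0,0]},
    {"travel":[0,0,-0.25],"dr":[0,0,0]},
    {"travel":[0,0,-0.4],"dr":[0,0,0]},
    {"travel":[0,0,-0.55],"dr":[0,0,0]},
    {"travel":[0,0,-0.65],"dr":[0,0,0]},
    {"travel":[0,0,-0.65],"dr":[0,0,0]},
    {"travel":[0,0,-0.65],"dr":[0,0,0]}
  ]
}}

```text
time_s: 22.2
tool_pos: [0.4961, -0.1869, 0.2767]
tool_rot: [0.739, 0.622, 0.167, 0.198]
contact_force: [-0.9, -0.6, -0.4]
grip_width: 0.0851
grasp_force: 0.0
```

Run:
```python
from rel import *
feel(); o=RIM+axis(YAW)*.078-np.array([0,0,0])
for n in('wrist','top'):
    im,W=cloud(n); print(n); tube(W,o,.027,-.022,.01); tube(W,RIM+axis(YAW)*.053,.034,-.04,.006)
    cv2.imwrite(f'pics/{n}5.png',im)
plan([.3632,-.2627,.26],Rt(-.62))
```

```text
Ftool [-0.8 -0.9 -0.1] Mtool [0.45 0.02 0.01] potz 0.2672 t 22.2
wrist
tube rim [ 0.5498 -0.1971  0.1793 -0.0357  0.547 ] 1455 rms 0.001 off pot axis (tool x,y), potz [-0.     -0.0029 -0.0805]
tube rim [ 0.5625 -0.1975  0.1636 -0.0307  0.5136] 1290 rms 0.0016 off pot axis (tool x,y), potz [ 0.0017  0.0002 -0.0607]
top
tube rim [ 0.5482 -0.1996  0.1828 -0.0286  0.6199] 140 rms 0.0011 off pot axis (tool x,y), potz [-0.0027 -0.0021 -0.0841]
tube rim [ 0.5625 -0.2025  0.1632 -0.0163  0.5848] 235 rms 0.0014 off pot axis (tool x,y), potz [-0.0032  0.0007 -0.0598]
travel [-0.488, -0.5481, -0.2286] dr [0.3263, -0.0745, 0.2787] | t 22.3 tcp [ 0.496  -0.1867  0.275 ] F [-0.8 -0.1 -0.8] w 0.0849 J [-0.43 -0.46 -0.31  1.21  0.13  1.35]
```

The middle cup's rim fits at pot z ≈ 0.1555, so its origin is about 43.5 mm up, 5 mm above the large cup's. It's nested, so next is the small cup.

>>> {"fn": "step_arm", "kwargs": {
  "moves": [
    {"travel":[-0.04,-0.06,-0.08],"dr":[0.05,-0.01,0.04]},
    {"travel":[-0.12,-0.16,-0.16],"dr":[0.11,-0.025,0.09]},
    {"travel":[-0.22,-0.28,-0.21],"dr":[0.17,-0.04,0.145]},
    {"travel":[-0.32,-0.4,-0.228],"dr":[0.23,-0.05,0.2]},
    {"travel":[-0.42,-0.5,-0.228],"dr":[0.29,-0.066,0.25]},
    {"travel":[-0.488,-0.548,-0.228],"dr":[0.326,-0.0745,0.279]},
    {"travel":[-0.488,-0.548,-0.228],"dr":[0.326,-0.0745,0.279]},
    {"travel":[-0.488,-0.548,-0.228],"dr":[0.326,-0.0745,0.279]}
  ]
}}

```text
time_s: 23.1
tool_pos: [0.3638, -0.2628, 0.26]
tool_rot: [0.889, 0.458, 0.001, 0.0]
contact_force: [-0.7, 0.7, -0.1]
grip_width: 0.0853
grasp_force: 0.0
```

```bash
python3 -c "
from go import *
im,W=cloud('wrist')
c=np.array([.3632,-.2627])
m=(W[...,2]>.12)&(W[...,2]<.145)&(np.hypot(W[...,0]-c[0],W[...,1]-c[1])<.035)
q=W[m]
s=least_squares(lambda x:np.hypot(*(q[:,:2]-x).T)-.0185,c,loss='soft_l1',f_scale=.002); print(len(q),s.x, np.median(q[:,2]))
plan([.3632,-.2627,.112],Rt(-.62))
"
```

```text
696 [ 0.36395188 -0.26460609] 0.13235046697008254
travel [-0.0033, -0.0034, 0.7432] dr [0.0016, -0.0007, 0.0005] | t 23.15 tcp [ 0.3637 -0.2625  0.2606] F [ 0.2  0.2 -0.6] w 0.0856 J [-0.63 -0.14  0.01  1.72  0.    1.56]
```

>>> {"fn": "step_arm", "kwargs": {
  "moves": [
    {"travel":[-0.002,0,0.12],"dr":[0,0,0]},
    {"travel":[-0.005,0,0.25],"dr":[0,0,0]},
    {"travel":[-0.005,0,0.38],"dr":[0,0,0]},
    {"travel":[-0.005,0,0.5],"dr":[0,0,0]},
    {"travel":[-0.005,0,0.6],"dr":[0,0,0]},
    {"travel":[-0.005,0,0.69],"dr":[0,0,0]},
    {"travel":[-0.005,0,0.743],"dr":[0,0,0]},
    {"travel":[-0.005,0,0.743],"dr":[0,0,0]}
  ]
}}

```text
time_s: 23.95
tool_pos: [0.3629, -0.2629, 0.1118]
tool_rot: [0.889, 0.458, 0.001, 0.001]
contact_force: [0.0, 0.4, -0.3]
grip_width: 0.0854
grasp_force: 0.0
```

>>> {"fn": "step_arm", "kwargs": {
  "moves": [
    {"travel":[0,0,0],"dr":[0,0,0]},
    {"travel":[0,0,0],"dr":[0,0,0]},
    {"travel":[0,0,0],"dr":[0,0,0]},
    {"travel":[0,0,0],"dr":[0,0,0]},
    {"travel":[0,0,0],"dr":[0,0,0]},
    {"travel":[0,0,0],"dr":[0,0,0]},
    {"travel":[0,0,0],"dr":[0,0,0]},
    {"travel":[0,0,0],"dr":[0,0,0]}
  ],
  "claw": -1,
  "newtons": 45
}}

```text
time_s: 24.75
tool_pos: [0.3636, -0.2641, 0.1135]
tool_rot: [0.889, 0.457, 0.001, 0.002]
contact_force: [0.1, 0.8, 6.4]
grip_width: 0.0378
grasp_force: 46.0
```

>>> {"fn": "step_arm", "kwargs": {
  "moves": [
    {"travel":[0,0,-0.08],"dr":[0,0,0]},
    {"travel":[0,0,-0.25],"dr":[0,0,0]},
    {"travel":[0,0,-0.45],"dr":[0,0,0]},
    {"travel":[0,0,-0.65],"dr":[0,0,0]},
    {"travel":[0,0,-0.85],"dr":[0,0,0]},
    {"travel":[0,0,-1],"dr":[0,0,0]},
    {"travel":[0,0,-1],"dr":[0,0,0]},
    {"travel":[0,0,-1],"dr":[0,0,0]}
  ]
}}

```text
time_s: 25.55
tool_pos: [0.363, -0.2638, 0.3125]
tool_rot: [0.889, 0.457, 0.001, 0.001]
contact_force: [-0.2, 0.0, -2.6]
grip_width: 0.0376
grasp_force: 45.7
```

```bash
python3 -c "
from go import *
M=np.array([.5497,-.1980,.1795]); feel()
plan(M+axis(YAW)*.15,Rt(YAW,np.radians(30)))"
```

```text
Ftool [-0.1 -0.2  2.6] Mtool [0.02 0.01 0.02] potz 0.3573 t 25.55
travel [0.6475, 0.2305, 0.0165] dr [-0.3258, 0.0751, -0.2802] | t 25.55 tcp [ 0.363  -0.2638  0.3125] F [-0.2  0.  -2.6] w 0.0376 J [-0.63 -0.11  0.14  1.82  0.    1.56]
```

>>> {"fn": "step_arm", "kwargs": {
  "moves": [
    {"travel":[0.06,0,-0.08],"dr":[-0.05,0.01,-0.04]},
    {"travel":[0.18,0.03,-0.12],"dr":[-0.11,0.025,-0.09]},
    {"travel":[0.3,0.08,-0.12],"dr":[-0.17,0.04,-0.145]},
    {"travel":[0.42,0.14,-0.1],"dr":[-0.23,0.05,-0.2]},
    {"travel":[0.55,0.2,-0.06],"dr":[-0.29,0.066,-0.25]},
    {"travel":[0.647,0.23,0.0],"dr":[-0.326,0.075,-0.28]},
    {"travel":[0.647,0.23,0.016],"dr":[-0.326,0.075,-0.28]},
    {"travel":[0.647,0.23,0.016],"dr":[-0.326,0.075,-0.28]}
  ]
}}

```text
time_s: 26.35
tool_pos: [0.4745, -0.1848, 0.3075]
tool_rot: [0.739, 0.623, 0.166, 0.196]
contact_force: [0.1, 0.7, -0.7]
grip_width: 0.0376
grasp_force: 46.0
```

Run:
```python
from rel import *
M=np.array([.5497,-.1980,.1795])
im,W=cloud('wrist'); feel(); held(W,.020,.134,.022)
x=tube(W,M,.027,-.022,.008)
plan(M+axis(YAW)*.15,Rt(YAW,np.radians(30)))
```

```text
Ftool [-0.3  0.2  0.5] Mtool [0.57 0.02 0.  ] potz 0.3056 t 26.4
held cup in tool: x,y,tiltx,tilty,ztop [-0.0014 -0.0009 -0.0046 -0.0027 -0.0186] 7550 rms 0.0004
tube rim [ 0.5492 -0.1973  0.1782 -0.0032  0.5467] 572 rms 0.0009 off pot axis (tool x,y), potz [-0.0003 -0.0039 -0.0798]
travel [0.0004, 0.006, -0.0005] dr [-0.0017, 0.0001, -0.0009] | t 26.4 tcp [ 0.4748 -0.1852  0.3087] F [ 0.3 -0.4 -0.4] w 0.038 J [-0.45 -0.48 -0.26  1.29  0.14  1.33]
```

>>> {"fn": "step_arm", "kwargs": {
  "moves": [
    {"travel":[0.011,0.009,0.04],"dr":[-0.002,0,0]},
    {"travel":[0.011,0.009,0.09],"dr":[-0.002,0,0]},
    {"travel":[0.011,0.009,0.13],"dr":[-0.002,0,0]},
    {"travel":[0.011,0.009,0.16],"dr":[-0.002,0,0]},
    {"travel":[0.011,0.009,0.19],"dr":[-0.002,0,0]},
    {"travel":[0.011,0.009,0.22],"dr":[-0.002,0,0]},
    {"travel":[0.011,0.009,0.25],"dr":[-0.002,0,0]},
    {"travel":[0.011,0.009,0.27],"dr":[-0.002,0,0]}
  ]
}}

```text
time_s: 27.2
tool_pos: [0.504, -0.1878, 0.263]
tool_rot: [0.738, 0.622, 0.168, 0.199]
contact_force: [0.7, -0.0, -1.2]
grip_width: 0.038
grasp_force: 46.0
```

```bash
python3 -c "
from go import *
feel()"
```

```text
Ftool [0.1 0.  1.4] Mtool [0.61 0.01 0.01] potz 0.2513 t 27.2
```

>>> {"fn": "step_arm", "kwargs": {
  "moves": [
    {"travel":[0,0,0.03],"dr":[0,0,0]},
    {"travel":[0,0,0.065],"dr":[0,0,0]},
    {"travel":[0,0,0.1],"dr":[0,0,0]},
    {"travel":[0,0,0.135],"dr":[0,0,0]},
    {"travel":[0,0,0.17],"dr":[0,0,0]},
    {"travel":[0,0,0.2],"dr":[0,0,0]},
    {"travel":[0,0,0.23],"dr":[0,0,0]},
    {"travel":[0,0,0.24],"dr":[0,0,0]}
  ]
}}

```text
time_s: 28.0
tool_pos: [0.5277, -0.1918, 0.2212]
tool_rot: [0.738, 0.622, 0.168, 0.198]
contact_force: [0.3, -0.9, -1.1]
grip_width: 0.0379
grasp_force: 46.0
```

```bash
python3 -c "
from go import *
feel()"
```

```text
Ftool [-0.9 -0.1  1.2] Mtool [ 0.67 -0.09 -0.02] potz 0.2031 t 28.0
```

>>> {"fn": "step_arm", "kwargs": {
  "moves": [
    {"travel":[0,0,0.025],"dr":[0,0,0]},
    {"travel":[0,0,0.05],"dr":[0,0,0]},
    {"travel":[0,0,0.075],"dr":[0,0,0]},
    {"travel":[0,0,0.1],"dr":[0,0,0]},
    {"travel":[0,0,0.12],"dr":[0,0,0]},
    {"travel":[0,0,0.135],"dr":[0,0,0]},
    {"travel":[0,0,0.14],"dr":[0,0,0]},
    {"travel":[0,0,0.14],"dr":[0,0,0]}
  ]
}}

```text
time_s: 28.8
tool_pos: [0.5415, -0.1942, 0.1977]
tool_rot: [0.738, 0.622, 0.168, 0.199]
contact_force: [-0.3, -0.5, -1.0]
grip_width: 0.0376
grasp_force: 46.0
```

```bash
python3 -c "
from go import *
feel()"
```

```text
Ftool [-0.5 -0.7  0.8] Mtool [ 0.86 -0.03 -0.  ] potz 0.1758 t 28.8
```

>>> {"fn": "step_arm", "kwargs": {
  "moves": [
    {"travel":[0,0,0.006],"dr":[0,0,0]},
    {"travel":[0,0,0.012],"dr":[0,0,0]},
    {"travel":[0,0,0.018],"dr":[0,0,0]},
    {"travel":[0,0,0.024],"dr":[0,0,0]},
    {"travel":[0,0,0.03],"dr":[0,0,0]},
    {"travel":[0,0,0.03],"dr":[0,0,0]},
    {"travel":[0,0,0.03],"dr":[0,0,0]},
    {"travel":[0,0,0.03],"dr":[0,0,0]}
  ]
}}

```text
time_s: 29.6
tool_pos: [0.5445, -0.1947, 0.1926]
tool_rot: [0.738, 0.622, 0.168, 0.199]
contact_force: [-0.5, 0.2, -2.1]
grip_width: 0.0379
grasp_force: 46.0
```

```bash
python3 -c "
from go import *
feel()"
```

```text
Ftool [ 0.1 -1.5  1.5] Mtool [0.8  0.01 0.01] potz 0.1699 t 29.6
```

>>> {"fn": "step_arm", "kwargs": {
  "moves": [
    {"travel":[0,0,0.004],"dr":[0,0,0]},
    {"travel":[0,0,0.008],"dr":[0,0,0]},
    {"travel":[0,0,0.012],"dr":[0,0,0]},
    {"travel":[0,0,0.016],"dr":[0,0,0]},
    {"travel":[0,0,0.02],"dr":[0,0,0]},
    {"travel":[0,0,0.02],"dr":[0,0,0]},
    {"travel":[0,0,0.02],"dr":[0,0,0]},
    {"travel":[0,0,0.02],"dr":[0,0,0]}
  ]
}}

```text
time_s: 30.4
tool_pos: [0.5465, -0.1951, 0.1892]
tool_rot: [0.738, 0.622, 0.168, 0.199]
contact_force: [-0.2, 0.3, -0.5]
grip_width: 0.0378
grasp_force: 46.0
```

```bash
python3 -c "
from go import *
feel()"
```

```text
Ftool [ 0.3 -0.4  0.3] Mtool [ 0.81 -0.04 -0.01] potz 0.1659 t 30.4
```

>>> {"fn": "step_arm", "kwargs": {
  "moves": [
    {"travel":[0,0,0.004],"dr":[0,0,0]},
    {"travel":[0,0,0.008],"dr":[0,0,0]},
    {"travel":[0,0,0.012],"dr":[0,0,0]},
    {"travel":[0,0,0.015],"dr":[0,0,0]},
    {"travel":[0,0,0.015],"dr":[0,0,0]},
    {"travel":[0,0,0.015],"dr":[0,0,0]},
    {"travel":[0,0,0.015],"dr":[0,0,0]},
    {"travel":[0,0,0.015],"dr":[0,0,0]}
  ]
}}

```text
time_s: 31.2
tool_pos: [0.5479, -0.1953, 0.1866]
tool_rot: [0.738, 0.622, 0.168, 0.199]
contact_force: [-0.9, -0.2, -1.6]
grip_width: 0.038
grasp_force: 46.1
```

```bash
python3 -c "
from go import *
feel()"
```

```text
Ftool [-0.3 -1.6  0.9] Mtool [ 0.82 -0.01 -0.03] potz 0.1629 t 31.2
```

>>> {"fn": "step_arm", "kwargs": {
  "moves": [
    {"travel":[0,0,0.003],"dr":[0,0,0]},
    {"travel":[0,0,0.006],"dr":[0,0,0]},
    {"travel":[0,0,0.009],"dr":[0,0,0]},
    {"travel":[0,0,0.012],"dr":[0,0,0]},
    {"travel":[0,0,0.012],"dr":[0,0,0]},
    {"travel":[0,0,0.012],"dr":[0,0,0]},
    {"travel":[0,0,0.012],"dr":[0,0,0]},
    {"travel":[0,0,0.012],"dr":[0,0,0]}
  ]
}}

```text
time_s: 32.0
tool_pos: [0.5492, -0.1955, 0.1847]
tool_rot: [0.738, 0.622, 0.168, 0.199]
contact_force: [-4.8, 0.5, 2.2]
grip_width: 0.0378
grasp_force: 46.5
```

```bash
python3 -c "
from go import *
feel()"
```

```text
Ftool [-0.3 -3.  -4.3] Mtool [ 1.18 -0.01 -0.05] potz 0.1606 t 32.0
```

The small cup has touched down at the expected height. I'll relax the push, then release.

>>> {"fn": "step_arm", "kwargs": {
  "moves": [
    {"travel":[0,0,-0.003],"dr":[0,0,0]},
    {"travel":[0,0,-0.006],"dr":[0,0,0]},
    {"travel":[0,0,-0.007],"dr":[0,0,0]},
    {"travel":[0,0,-0.007],"dr":[0,0,0]},
    {"travel":[0,0,-0.007],"dr":[0,0,0]},
    {"travel":[0,0,-0.007],"dr":[0,0,0]},
    {"travel":[0,0,-0.007],"dr":[0,0,0]},
    {"travel":[0,0,-0.007],"dr":[0,0,0]}
  ]
}}

```text
time_s: 32.8
tool_pos: [0.5485, -0.1954, 0.1857]
tool_rot: [0.738, 0.622, 0.168, 0.199]
contact_force: [-1.8, -0.1, -0.2]
grip_width: 0.0379
grasp_force: 46.2
```

```bash
python3 -c "
from go import *
feel()"
```

```text
Ftool [-0.4 -1.6 -0.7] Mtool [ 0.8  -0.04 -0.  ] potz 0.1619 t 32.8
```

>>> {"fn": "step_arm", "kwargs": {
  "moves": [
    {"travel":[0,0,0],"dr":[0,0,0]},
    {"travel":[0,0,0],"dr":[0,0,0]},
    {"travel":[0,0,0],"dr":[0,0,0]},
    {"travel":[0,0,0],"dr":[0,0,0]},
    {"travel":[0,0,0],"dr":[0,0,0]},
    {"travel":[0,0,0],"dr":[0,0,0]},
    {"travel":[0,0,0],"dr":[0,0,0]},
    {"travel":[0,0,0],"dr":[0,0,0]}
  ],
  "claw": 1
}}

```text
time_s: 33.6
tool_pos: [0.5485, -0.1954, 0.1858]
tool_rot: [0.738, 0.622, 0.168, 0.199]
contact_force: [-0.3, -0.0, -1.1]
grip_width: 0.0855
grasp_force: 0.0
```

>>> {"fn": "step_arm", "kwargs": {
  "moves": [
    {"travel":[0,0,-0.06],"dr":[0,0,0]},
    {"travel":[0,0,-0.15],"dr":[0,0,0]},
    {"travel":[0,0,-0.25],"dr":[0,0,0]},
    {"travel":[0,0,-0.38],"dr":[0,0,0]},
    {"travel":[0,0,-0.5],"dr":[0,0,0]},
    {"travel":[0,0,-0.6],"dr":[0,0,0]},
    {"travel":[0,0,-0.6],"dr":[0,0,0]},
    {"travel":[0,0,-0.6],"dr":[0,0,0]}
  ]
}}

```text
time_s: 34.4
tool_pos: [0.489, -0.1853, 0.29]
tool_rot: [0.738, 0.622, 0.168, 0.199]
contact_force: [-0.6, 0.1, -1.1]
grip_width: 0.0854
grasp_force: 0.0
```

Run:
```python
from rel import *
feel()
im,W=cloud('wrist'); tube(W,RIM+axis(YAW)*.106,.02,-.022,.008)
cv2.imwrite('pics/w6.png',im)
```

```text
Ftool [-0.  -1.1  0.6] Mtool [ 0.47  0.   -0.05] potz 0.2823 t 34.4
tube rim [ 0.5328 -0.1955  0.2005 -0.0544  0.5809] 1130 rms 0.001 off pot axis (tool x,y), potz [-0.0013 -0.007  -0.1074]
```

View pics/w6.png

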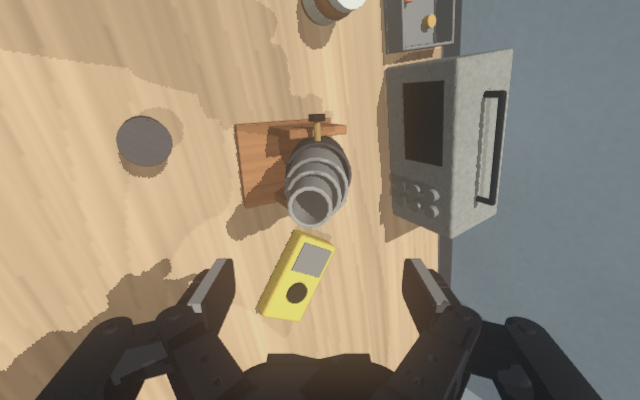

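All three cups are nested in the pot, with the small cup's rim at (311,206). Its fitted origin is about 48.5 mm up the axis, which matches the expected nest, and the gripper is clear.

```bash
python3 -c "
from cell import order
print(order.hand_in())"
```

```text
the job is handed in; nothing more can be done
None
```

The large, middle and small cups are nested in the empty pot, each lowered until I felt it rest and only then let go; I handed the job in at about 34 s, and the hand-in returned no verdict.

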